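Clamp a worktop offcut in the one-hand bench clamp

ROBOT

A 6-joint arm with a two-finger parallel gripper is mounted at the origin on the work surface. World frame = base frame: x ahead of the robot, y to its left, z up, the work surface at z = 0. Lengths are in m, angles in rad, forces in N, time in s.
With the tool pointing down it reaches from about 0.35 to 0.975 m from the base axis. Payload 4.9 kg.
Tool frame: the origin (TCP) lies at the very end of the fingers, on their centre line; the grasp point (between the pads) lies 19 mm behind it (ctrl.grasp_offset is the distance from the TCP to the grasp point, in m); z points along the fingers, y is the line along which they close (so a half turn about z gives the same grasp; the last joint's range is limited). The gripper opens to 85 mm and grips with 20 to 120 N. Pads are 22 mm wide; open, the fingers measure 114 mm over their backs; the gripper's body (76 mm by 85 mm) begins 54 mm behind the grasp point. The pads swing forward as they close: fully open they stand 13 mm farther back than shut.
Start: joints at [1.102, 0.053, 1.613, -0, 1.476, -0.119], TCP at [0.214, 0.587, 0.231] pointing down, gripper open.
Joint ranges: [-3.01, 3.01], [-1.01, 2.22], [0.06, 2.58], [-1.02, 4.17], [0.09, 2.62], [-3.14, 3.14]. Speed limits (rad/s): [2.57, 2.57, 3.14, 3.14, 3.14, 3.14].

INTERFACE

Orientations are given as a rotation vector (axis times angle).
In Python, from station import ctrl, optics gives the robot as it stands.
- The arm moves only by the shell command python3 -m handwheel 'ROWS' [OPENING] [FORCE]. ROWS is JSON, a list of rows, each an object of numbers: "tx", "ty", "tz": the shift along the tool's x, y, z in mm; "roll": the turn about the tool's z in rad. A call has 1 to 12 rows; each row shifts and turns the commanded pose from where the row before left it, along the tool's axes as they then stand; what a row does not reach is not made up. A row lasts 1/12 s, in which the tool goes at most 41.7 mm and 7.16 degrees, less where a joint would pass 70% of its speed; a pose out of reach is approached as far as the arm can. A call with a gripper value outside its range is refused whole. OPENING is the finger opening in mm, from 0 to 85.4, set as the call begins (- or left out, the last holds). The fingers move at their own pace and stop on an object; FORCE is the grip in N (left out, the last holds). Time passes only in rows, so rows that do not move let the fingers close. It gives the time, the measured TCP pose, the force, the opening and the grip force at its end, in the units of the state.
- ctrl.get_obs(): the state, without advancing time (a new reading comes with each control period).
- optics.get_image(name): name is "side" or "top" or "wrist"; returns (picture, depth): 400x640x3 uint8, red, green, blue; 400x640 float32, m along the optical axis (not along the pixel's ray), 0 where there is no reading.
- optics.camera_params(name): a dict with "mtx" (3x3 intrinsics, pixels), "extrinsics" (4x4, takes a point from camera to world coordinates); the wrist camera has in their place "tool_from_camera" (4x4, takes a point from camera to tool coordinates, whose origin is the TCP and whose axes are the flange's). Camera axes: x right, y down, z forward; pixel columns grow to the right and rows downward; lengths in m; the calibration is good to about 2 mm. A picture is of the moment at which its call begins: read the wrist's pose just before it. camera_params takes no time and is no camera call.
- ctrl.finish_job(): hands the job in; it is judged then, once.
The state is a dict: "t": time; "q": joint angles; "dq": joint speeds; "effort": joint torques, N m; "tool_pos": TCP position; "tool_rot": TCP orientation; "contact_force": force on the tool from outside, world axes, zero at the start; "wrist_torque": the same for the moment, N m; "opening": finger opening in m; "grip_force": force on a finger pad.
Only numpy, scipy, OpenCV 4.12 (cv2) and the standard library are available. Lean on these libraries where they do the work, as an engineer would, in place of code of your own. Each camera call takes 0.05 s, during which the arm holds its last target. There are 200 camera calls.

TASK

Lay the worktop offcut flat on the clamp's board between the jaws, lengthwise in line with the rod, and let go of it. Then work the clamp only by its trigger, squeezing it towards the fixed handle and letting it spring back again and again, until the offcut is pinched between the rubber pad and the steel stop and the spring-loaded pad has sunk about half-way towards its disc, never all the way. Finish while still holding the trigger squeezed in, and leave the mug, tape roll and round tin where they are.

Things in the scene. Friction and masses are not known exactly. Their poses are not given: they have to be found in the camera images.
- offcut: Loose rectangular piece of worktop, wood-coloured with a thin beige top layer, 45 (own x) x 70 (own y, lengthwise) x 38 mm high, about 110 g. Origin: centre of its underside; z up.
- clamp: Bench clamp fixed to the worktop: plywood board 120 (x) x 300 (y) x 12 mm, dark steel housing (36 mm wide, top 78 mm above the worktop) near its -y end, steel stop at its +y end. Origin: centre of the board's underside, z up. The rod lies along the clamp's y at x = 0, 32 mm above the worktop, and advances to +y. Handle and trigger stand up from the housing at x = 0.
- bed (a point): Point on the top of the board (12 mm above the worktop) under the rod's line, 43 mm before the stop's face: where the middle of the offcut's underside may be laid (it then has 8 mm to the stop and at least 12 mm to the pad). Axes as the clamp's.
- stop_face (a point): Middle of the stop's flat face, which looks to the clamp's -y; the stop is 50 mm wide and its top is 60 mm above the worktop. Axes as the clamp's.
- pad_face (a point): Middle of the front face of the round rubber pad (28 mm across) at the end of the rod. It moves with the rod and the pad spring. Axes as the clamp's. At the start it is 90 to 108 mm from stop_face.
- grip_point (a point): Fixed point 108 mm above the worktop between handle and trigger. Along the clamp's y, the fixed handle's outer face (black upright, 24 mm wide, 14 thick, top 125 above worktop) is 20 mm away at -y; the trigger's outer face is 33 mm away at +y when released (36 at its top end), 18 when fully squeezed. Straddle both from above, fingers closing along the clamp's y. Axes as the clamp's.
- trigger_grip (a point): Point on the outer (+y) face of the trigger, a steel bar 14 mm wide and 10 mm thick, 42 mm above its pivot (its top end is 55 above it; pivot 66 mm above the worktop, axis along the clamp's x). It moves about 15 mm towards the handle in a full squeeze.
- trigger (a joint): Trigger angle: 0 released (a spring returns it), 0.36 fully squeezed to the handle; 3 to 20 N at trigger_grip. A full squeeze from released advances the rod 8 mm (29 mm per rad; teeth every 4 mm, so up to the first 4 mm worth of a squeeze may be idle). On release the rod stays where it is.
- rod (a joint): Advance of the rod towards the stop, m; starts between 0 and 0.018, held by 12 N of friction between squeezes. With the pad free, pad_face is 108 mm minus this value from stop_face.
- pad (a joint): How far the pad has sunk towards the steel disc on the rod behind it, m: 0 free, 0.012 all the way. Its spring pushes with 2 N at 0 and 0.6 N more for each mm. The light offcut slides along the board when pushed by the pad, so the pad begins to sink only once the offcut has reached the stop.
- stop: The fixed steel stop of the clamp, part of it. Origin: bottom edge of its face, on the board.
- mug: White mug, 80 mm across, 90 mm high, a bystander. Origin: centre of its underside.
- tape_roll: Blue roll of tape lying flat, 100 mm across, 25 mm high, a bystander. Origin: centre of its underside.
- screw_tin: Round steel tin, 76 mm across, 60 mm high, a bystander. Origin: centre of its underside.
Mind the look-alikes: they are no part of the job. Of the things like the offcut, leave any that is green or orange; of the rest the smaller one is meant.

How it is judged:
On the way:
1. the offcut lies flat on the board between the jaws, lengthwise, let go, not yet pinched (x of offcut in the frame of bed between -0.011 and 0.011 m and y of offcut in the frame of bed between -0.035 and 0.012 m and z of offcut in the frame of bed below 0.004 m and angle between the y axis of offcut and the y axis of bed, either way round below 0.15 rad and angle between offcut's own z axis and vertical below 0.08 rad and value of joint pad below 0.001 m and contact force between the fingers and offcut below 0.1 N), for 0.2 s.
At the end, for the whole second after the job is handed in: The offcut lies flat on the board within 12 mm of the rod's line and 0.15 rad of lengthwise, pinched between pad and stop, with the pad sunk 2 to 10 mm of its 12 mm, and the fingers hold the trigger squeezed by more than 0.07 rad without touching the offcut (value of joint pad between 0.002 and 0.01 m and contact force between pad and offcut above 1.5 N and contact force between stop and offcut above 1 N and contact force between the fingers and trigger above 1.5 N and contact force between each of the arm, the fingers and offcut below 0.1 N and value of joint trigger above 0.07 rad and x of offcut in the frame of bed between -0.012 and 0.012 m and z of offcut in the frame of bed below 0.006 m and angle between the y axis of offcut and the y axis of bed, either way round below 0.15 rad and angle between offcut's own z axis and vertical below 0.1 rad and linear speed of offcut below 0.01 m/s); the arm keeps its last pose, push and grip.
It fails at once if the pad is driven nearly all the way in (more than 11 mm): crushing (value of joint pad above 0.011 m).
It fails at once if the rod or pad is pushed by the robot instead of by the trigger (contact force between any of the fingers, the arm and rod above 3 N).
It fails at once if the mug, tape roll or tin is moved by more than 30 mm (distance of any of mug, tape_roll, screw_tin from where it was at the start of the episode above 0.03 m).
It also fails if it takes over 72 s, if anything falls off the work surface, if the arm or the gripper's body presses on something with over 40 N, if the wrist force passes 120 N, or if a joint passes its speed limit or range.

## Working session

There is one attempt and no reset: what is moved stays moved. The work goes in short steps, Python scripts to look and compute and a shell command to move; the robot and the scene stay as the last step left them, time stands still between calls to the robot, and variables do not carry over. Pictures are saved under pics/ and viewed, at most 10 in all, crops included, and the job is handed in when it is done.

```bash
ls; mkdir -p pics
python3 - <<'E'
from station import ctrl, optics
import cv2,numpy as np
o=ctrl.get_obs();print({k:np.round(v,3) for k,v in o.items()})
for n in("top","side"):
    im,d=optics.get_image(n);np.savez(f"{n}.npz",im=im,d=d);cv2.imwrite(f"pics/{n}.png",im[...,::-1])
    p=optics.camera_params(n);print(n,np.round(p['mtx'],1).tolist(),np.round(p['extrinsics'],3).tolist())
print(optics.camera_params("wrist"))
E
```

```text
pics
{'t': np.float64(0.0), 'q': array([ 1.102,  0.053,  1.614, -0.   ,  1.476, -0.119]), 'dq': array([ 0.   , -0.   , -0.001, -0.   , -0.002,  0.003]), 'effort': array([ 2.0000e-03, -3.9369e+01, -3.7018e+01, -0.0000e+00,  7.0000e-03,
        0.0000e+00]), 'tool_pos': array([0.214, 0.587, 0.23 ]), 'tool_rot': array([-5.470e-01, -3.093e+00,  3.000e-03]), 'contact_force': array([-0.441,  0.409,  1.268]), 'wrist_torque': array([ 0.031, -0.048, -0.021]), 'grip_force': np.float64(0.0), 'opening': np.float64(0.085)}
top [[458.8, 0.0, 321.5], [0.0, 458.8, 204.9], [0.0, 0.0, 1.0]] [[0.011, -0.995, 0.098, 0.406], [-1.0, -0.009, 0.022, -0.071], [-0.021, -0.098, -0.995, 1.335], [0.0, 0.0, 0.0, 1.0]]
side [[434.4, 0.0, 309.3], [0.0, 434.4, 196.9], [0.0, 0.0, 1.0]] [[0.819, -0.34, 0.463, -0.028], [-0.574, -0.477, 0.665, -0.86], [-0.005, -0.811, -0.586, 0.781], [0.0, 0.0, 0.0, 1.0]]
{'mtx': array([[279.42982974,   0.        , 317.23908141],
       [  0.        , 279.42982974, 201.91971808],
       [  0.        ,   0.        ,   1.        ]]), 'tool_from_camera': array([[-4.92544463e-04, -9.63456616e-01, -2.67863971e-01,
         6.76772740e-02],
       [ 9.99999866e-01, -5.18041036e-04,  2.45111984e-05,
         9.30450502e-05],
       [-1.62380005e-04, -2.67863923e-01,  9.63456741e-01,
        -1.43086351e-01],
       [ 0.00000000e+00,  0.00000000e+00,  0.00000000e+00,
         1.00000000e+00]])}
```

View pics/top.png

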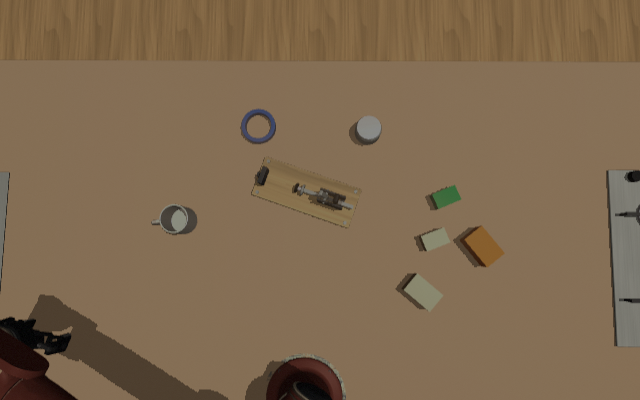

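View pics/side.png

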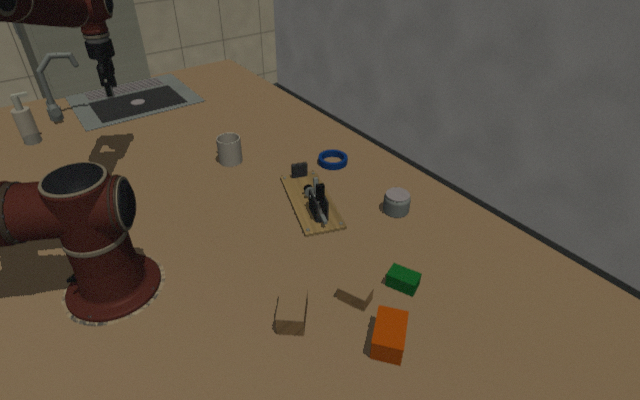

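The four look-alike blocks in the top view are green (446,197), orange (483,247), large beige (423,292) and small beige (435,239). Leaving green and orange, the smaller of the rest is the one at (435,239). The clamp board is centred near (306,193), with the stop at (263,176) and the housing around (325,198).

```bash
cat > h.py <<'E'
import numpy as np,cv2
from station import ctrl,optics
def onplane(px,z,K,T):
    px=np.atleast_2d(px).astype(float)
    r=np.c_[(px[:,0]-K[0,2])/K[0,0],(px[:,1]-K[1,2])/K[1,1],np.ones(len(px))]@T[:3,:3].T
    return T[:3,3]+r*((z-T[2,3])/r[:,2])[:,None]
def cam(n):
    p=optics.camera_params(n)
    if n!="wrist": return p['mtx'],np.array(p['extrinsics'])
    o=ctrl.get_obs();T=np.eye(4);T[:3,:3]=cv2.Rodrigues(o['tool_rot'])[0];T[:3,3]=o['tool_pos']
    return p['mtx'],T@p['tool_from_camera']
def cloud(d,K,T):
    v,u=np.mgrid[:d.shape[0],:d.shape[1]]
    P=np.stack([(u-K[0,2])/K[0,0]*d,(v-K[1,2])/K[1,1]*d,d],-1)
    return P@T[:3,:3].T+T[:3,3]
def rect(W):
    c,s,a=cv2.minAreaRect(W.astype(np.float32)*1000)
    return np.round(c,1),np.round(s,1),round(a,1)
E
python3 - <<'E'
from h import *
z=np.load("top.npz");im,d=z['im'],z['d'];K,T=cam("top");P=cloud(d,K,T)
def show(n,x0,y0,x1,y1,f):cv2.imwrite(f"pics/{n}.png",cv2.resize(im[y0:y1,x0:x1,::-1],None,fx=f,fy=f,interpolation=2))
show("c1",400,180,510,315,4)
show("c2",245,150,370,235,6)
print(im[239,435],im[292,423],im[205,410],im[205,290])
# offcut: height in window
for n,(x0,y0,x1,y1) in dict(small=(415,223,455,256),big=(398,268,448,316)).items():
    sub=P[y0:y1,x0:x1];m=(sub[...,2]>.025)&(d[y0:y1,x0:x1]>0)
    print(n,m.sum(),np.percentile(sub[m][:,2],[5,50,95]),rect(sub[m][:,:2]))
    g=im[y0:y1,x0:x1].astype(int);m2=(g[...,1]>135);v,u=np.nonzero(m2);zt=np.median(sub[m][:,2])
    print(' col',rect(onplane(np.c_[u+x0,v+y0],zt,K,T)))
sub=P[150:235,245:370];
for lo,hi in((.006,.02),(.045,.066),(.066,.085),(.1,.14)):
    m=(sub[...,2]>lo)&(sub[...,2]<hi);print(lo,hi,m.sum(),rect(sub[m][:,:2]) if m.sum()>3 else '')
for n,(x0,y0,x1,y1) in dict(mug=(150,195,195,245),tape=(235,105,280,148),tin=(350,110,390,150)).items():
    s=P[y0:y1,x0:x1];m=s[...,2]>.015;print(n,rect(s[m][:,:2]),s[m][:,2].max())
E
```

```text
[137 137 112] [137 135 109] [133 111  86] [135 114  77]
small 424 [0.03245976 0.03771577 0.04205379] (array([ 441.8, -361.5]), array([45.4, 71.7]), 22.2)Traceback (most recent call last):
  File "<stdin>", line 12, in <module>
  File "h.py", line 17, in rect
    c,s,a=cv2.minAreaRect(W.astype(np.float32)*1000)
          ~~~~~~~~~~~~~~~^^^^^^^^^^^^^^^^^^^^^^^^^^^
cv2.error: OpenCV(4.12.0) /io/opencv/modules/imgproc/src/convhull.cpp:143: error: (-215:Assertion failed) total >= 0 && (depth == CV_32F || depth == CV_32S) in function 'convexHull'
```

View pics/c1.png

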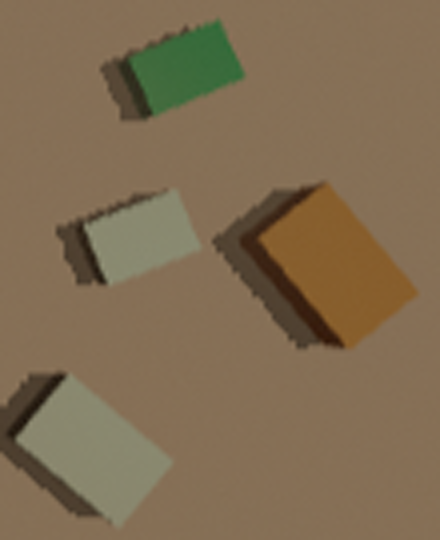

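View pics/c2.png

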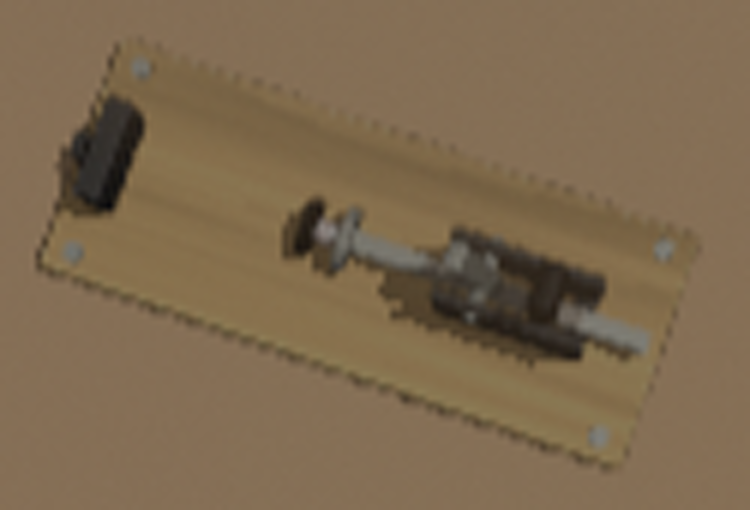

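The crop confirms it: the small beige block at (435,239) has a plain beige top and measures 45 x 72 x 38 mm. The clamp crop shows the stop at its left end, the pad in the middle and the housing on the right.

Run:
```python
from h import *
z=np.load("top.npz");im,d=z['im'],z['d'];K,T=cam("top");P=cloud(d,K,T)
x0,y0,x1,y1=415,223,455,256;g=im[y0:y1,x0:x1].astype(int);print(g[16,20],g[2,2]);m2=g[...,2]>100;v,u=np.nonzero(m2);print(len(u),rect(onplane(np.c_[u+x0,v+y0],.038,K,T)))
x0,y0,x1,y1=245,150,370,235;sub=P[y0:y1,x0:x1]
for lo,hi in((.007,.02),(.02,.045),(.048,.064),(.066,.085),(.1,.14)):
    m=(sub[...,2]>lo)&(sub[...,2]<hi);print(lo,hi,m.sum(),rect(sub[m][:,:2]) if m.sum()>3 else '')
# board corners from crop /6 (edge of top), plane 12 mm
c=np.array([[124,40],[700,240],[617,468],[40,265]])/6+[245,150]-.4
W=onplane(c,.012,K,T)[:,:2];print(W.round(4).tolist(),'mean',W.mean(0))
for i in range(4):
    e=W[(i+1)%4]-W[i];print(np.linalg.norm(e).round(4),np.degrees(np.arctan2(e[1],e[0])).round(2))
m=(sub[...,2]>.05)&(sub[...,2]<.066)
dark=(im[y0:y1,x0:x1].max(2)<60);v,u=np.nonzero(dark[:,:20]);print('stop top',rect(onplane(np.c_[u+x0,v+y0],.06,K,T)))
for n,(a,b,c_,e) in dict(mug=(150,195,195,245),tape=(235,105,280,148),tin=(350,110,390,150)).items():
    s=P[b:e,a:c_];m=s[...,2]>.015;print(n,rect(s[m][:,:2]))
```

```text
[137 137 112] [134 111  87]Traceback (most recent call last):
  File "<stdin>", line 3, in <module>
  File "h.py", line 17, in rect
    c,s,a=cv2.minAreaRect(W.astype(np.float32)*1000)
          ~~~~~~~~~~~~~~~^^^^^^^^^^^^^^^^^^^^^^^^^^^
cv2.error: OpenCV(4.12.0) /io/opencv/modules/imgproc/src/convhull.cpp:143: error: (-215:Assertion failed) total >= 0 && (depth == CV_32F || depth == CV_32S) in function 'convexHull'
```

```bash
sed -i 's/W.astype/np.ascontiguousarray(W[:,:2]).astype/' h.py
python3 - <<'E'
from h import *
z=np.load("top.npz");im,d=z['im'],z['d'];K,T=cam("top");P=cloud(d,K,T)
x0,y0,x1,y1=415,223,455,256;g=im[y0:y1,x0:x1].astype(int);m2=g[...,2]>100;v,u=np.nonzero(m2);print(len(u),rect(onplane(np.c_[u+x0,v+y0],.038,K,T)))
x0,y0,x1,y1=245,150,370,235;sub=P[y0:y1,x0:x1]
for lo,hi in((.007,.02),(.02,.045),(.048,.064),(.066,.085),(.1,.14)):
    m=(sub[...,2]>lo)&(sub[...,2]<hi);print(lo,hi,m.sum(),rect(sub[m][:,:2]) if m.sum()>3 else '')
c=np.array([[124,40],[700,240],[617,468],[40,265]])/6+[245,150]-.4
W=onplane(c,.012,K,T)[:,:2];print(W.round(4).tolist(),'mean',W.mean(0))
for i in range(4):
    e=W[(i+1)%4]-W[i];print(np.linalg.norm(e).round(4),np.degrees(np.arctan2(e[1],e[0])).round(2))
dark=(im[y0:y1,x0:x1].max(2)<60);v,u=np.nonzero(dark[:,:20]);m=(u+x0>0)&(v<40);print('stop',rect(onplane(np.c_[u+x0,v+y0],.06,K,T)))
for n,(a,b,c_,e) in dict(mug=(150,195,195,245),tape=(235,105,280,148),tin=(350,110,390,150)).items():
    s=P[b:e,a:c_];m=s[...,2]>.015;print(n,rect(s[m]))
E
```

```text
386 (array([ 441.1, -362.2]), array([44.9, 69. ]), 22.3)
0.007 0.02 3401 (array([568.4,   7.4]), array([359.7, 238.1]), 86.7)
0.02 0.045 306 (array([572.7,   8. ]), array([288.7,  66.9]), 74.2)
0.048 0.064 128 (array([574.9,  17.6]), array([250.7,  49.9]), 68.5)
0.066 0.085 148 (array([581.2,  13.6]), array([246.7,  40.3]), 69.8)
0.1 0.14 77 (array([554.4, -62.6]), array([55.1, 22.4]), 66.9)
[[0.6781, 0.1255], [0.5819, -0.1562], [0.4712, -0.1167], [0.5669, 0.1639]] mean [0.57453219 0.00413733]
0.2977 -108.86
0.1175 160.38
0.2964 71.17
0.1177 -19.01
stop (array([613.1, 130.6]), array([48.5, 19.8]), 1.4)
mug (array([438.2, 183.3]), array([506.3,  78.9]), 74.0)
tape (array([622.1,  34.4]), array([470. ,  97.7]), 37.7)
tin (array([ 603.3, -110.7]), array([ 74.5, 394.8]), 67.9)
```

```bash
cat >> h.py <<'E'
def go(xy_list,yaw=None):
    """print tool-axis shifts to successive world points (mm), then roll so tool y lies along yaw (deg, mod 180)"""
    o=ctrl.get_obs();R=cv2.Rodrigues(o['tool_rot'])[0];p=o['tool_pos']*1000
    print('t',round(float(o['t']),2),'pos',p.round(1),'y-yaw',np.degrees(np.arctan2(R[1,1],R[0,1])).round(2),'zdir',R[:,2].round(3),'q',o['q'].round(3),'op',round(o['opening']*1000,1),'F',o['contact_force'].round(1),'g',round(float(o['grip_force']),1))
    for w in xy_list:
        w=np.array(w,float);dl=R.T@(w-p);print(' shift',dl.round(1),'len',np.linalg.norm(dl).round(1));p=w
    if yaw is not None:
        y=np.arctan2(R[1,1],R[0,1]);a=(y-np.radians(yaw)+np.pi/2)%np.pi-np.pi/2  # tool z down: +roll lowers yaw
        print(' roll',round(a,4),'or',round(a-np.sign(a)*np.pi,4))
E
python3 -c "
from h import *
go([[430,150,230],[441.5,-361.8,150]],22.2)"
```

```text
t 0.1 pos [214.  586.6 230.2] y-yaw 69.96 zdir [-0.001 -0.002 -1.   ] q [ 1.102  0.053  1.614  0.     1.476 -0.119] op 85.5 F [ 1.2 -0.7  0.2] g 0.0
 shift [-352.6 -336.1    0.7] len 487.2
 shift [-186.2 -476.7   80.8] len 518.1
 roll 0.8335 or -2.3081
```

```bash
R='{"tx":-29.4,"ty":-28}'; python3 -m handwheel '[{"tx":-29.4,"ty":-28},{"tx":-29.4,"ty":-28},{"tx":-29.4,"ty":-28},{"tx":-29.4,"ty":-28},{"tx":-29.4,"ty":-28},{"tx":-29.4,"ty":-28},{"tx":-29.4,"ty":-28},{"tx":-29.4,"ty":-28},{"tx":-29.4,"ty":-28},{"tx":-29.4,"ty":-28},{"tx":-29.4,"ty":-28},{"tx":-29.4,"ty":-28}]'
python3 -c "
from h import *
go([[441.5,-361.8,150]],22.2)"
```

```text
t 0.1 pos [214.  586.6 230.2] y-yaw 69.96 zdir [-0.001 -0.002 -1.   ] q [ 1.102  0.053  1.614  0.     1.476 -0.119] op 85.5 F [ 1.2 -0.7  0.2] g 0.0
 shift [-538.9 -812.9   81.6] len 978.6
 roll 0.8335 or -2.3081$[0]: bad value
```

```bash
python3 -m handwheel '[{"tx":-29.4,"ty":-28,"tz":0,"roll":0},{"tx":-29.4,"ty":-28,"tz":0,"roll":0},{"tx":-29.4,"ty":-28,"tz":0,"roll":0},{"tx":-29.4,"ty":-28,"tz":0,"roll":0},{"tx":-29.4,"ty":-28,"tz":0,"roll":0},{"tx":-29.4,"ty":-28,"tz":0,"roll":0},{"tx":-29.4,"ty":-28,"tz":0,"roll":0},{"tx":-29.4,"ty":-28,"tz":0,"roll":0},{"tx":-29.4,"ty":-28,"tz":0,"roll":0},{"tx":-29.4,"ty":-28,"tz":0,"roll":0},{"tx":-29.4,"ty":-28,"tz":0,"roll":0},{"tx":-29.4,"ty":-28,"tz":0,"roll":0}]'
python3 -c "
from h import *
go([[441.5,-361.8,150]],22.2)"
```

```text
t: 1.1
tool_pos: [0.4306, 0.1486, 0.231]
tool_rot: [0.547, 3.094, 0.0]
contact_force: [0.8, 0.7, -0.3]
opening: 0.0852
grip_force: 0.0
t 1.1 pos [430.6 148.6 231. ] y-yaw 69.96 zdir [ 0.  0. -1.] q [ 0.169 -0.373  1.991  0.     1.523 -1.052] op 85.2 F [ 0.8  0.7 -0.3] g 0.0
 shift [-185.1 -475.8   81. ] len 517.0
 roll 0.8336 or -2.308
```

```bash
python3 -m handwheel '[{"tx":-14.8,"ty":-38,"tz":6.4,"roll":0},{"tx":-14.8,"ty":-38,"tz":6.4,"roll":0},{"tx":-14.8,"ty":-38,"tz":6.4,"roll":0},{"tx":-14.8,"ty":-38,"tz":6.4,"roll":0},{"tx":-14.8,"ty":-38,"tz":6.4,"roll":0},{"tx":-14.8,"ty":-38,"tz":6.4,"roll":0},{"tx":-14.8,"ty":-38,"tz":6.4,"roll":0},{"tx":-14.8,"ty":-38,"tz":6.4,"roll":0},{"tx":-14.8,"ty":-38,"tz":6.4,"roll":0},{"tx":-14.8,"ty":-38,"tz":6.4,"roll":0},{"tx":-14.8,"ty":-38,"tz":6.4,"roll":0},{"tx":-14.8,"ty":-38,"tz":6.4,"roll":0}]'
python3 -m handwheel '[{"tx":-7.5,"ty":-19.8,"tz":4.2,"roll":0},{"tx":0,"ty":0,"tz":0,"roll":0.119},{"tx":0,"ty":0,"tz":0,"roll":0.119},{"tx":0,"ty":0,"tz":0,"roll":0.119},{"tx":0,"ty":0,"tz":0,"roll":0.119},{"tx":0,"ty":0,"tz":0,"roll":0.119},{"tx":0,"ty":0,"tz":0,"roll":0.119},{"tx":0,"ty":0,"tz":0,"roll":0.119},{"tx":0,"ty":0,"tz":0,"roll":0}]' >/dev/null
python3 - <<'E'
from h import *
K,T=cam("wrist");im,d=optics.get_image("wrist");P=cloud(d,K,T);cv2.imwrite("pics/w1.png",im[...,::-1])
m=(P[...,2]>.033)&(P[...,2]<.043)&(d>0)&(abs(P[...,0]-.4415)<.06)&(abs(P[...,1]+.362)<.06)&(im[...,2]>75)
n,l,s,c=cv2.connectedComponentsWithStats(m.astype(np.uint8));i=1+s[1:,4].argmax();print(s[i],c[i],np.median(P[l==i][:,2]))
v,u=np.nonzero(l==i);print(rect(onplane(np.c_[u,v],.038,K,T)),rect(P[l==i]),'tool',(m).sum())
go([[441.5,-361.8,8]],22.2)
E
```

```text
t: 2.1
tool_pos: [0.4404, -0.3406, 0.1537]
tool_rot: [-0.547, -3.093, -0.001]
contact_force: [1.7, -0.0, 0.5]
opening: 0.0855
grip_force: 0.0
[ 293  167   50   72 3459] [317.83579069 202.13385371] 0.03852427480339932
(array([ 443.4, -363.7]), array([45.7, 69.9]), 22.1) (array([ 443.3, -363.7]), array([45.6, 70.5]), 22.3) tool 3459
t 2.9 pos [ 441.1 -359.6  149.8] y-yaw 22.37 zdir [-0.001  0.001 -1.   ] q [-0.815 -0.015  1.821  0.     1.337 -1.205] op 85.0 F [-0.   0.5  1. ] g 0.0
 shift [ -2.3  -0.4 141.8] len 141.8
 roll 0.0029 or -3.1387
```

```bash
python3 -m handwheel '[{"tx":-2.3,"ty":0.2,"tz":35,"roll":0},{"tx":-2.3,"ty":0.3,"tz":35,"roll":0},{"tx":0,"ty":0,"tz":35,"roll":0},{"tx":0,"ty":0,"tz":25,"roll":0},{"tx":0,"ty":0,"tz":11.8,"roll":0},{"tx":0,"ty":0,"tz":0,"roll":0}]'
python3 -m handwheel '[{"tx":0,"ty":0,"tz":0,"roll":0},{"tx":0,"ty":0,"tz":0,"roll":0},{"tx":0,"ty":0,"tz":0,"roll":0},{"tx":0,"ty":0,"tz":0,"roll":0},{"tx":0,"ty":0,"tz":0,"roll":0},{"tx":0,"ty":0,"tz":0,"roll":0},{"tx":0,"ty":0,"tz":0,"roll":0},{"tx":0,"ty":0,"tz":0,"roll":0}]' 20 40
```

```text
t: 3.4
tool_pos: [0.4414, -0.3617, 0.0048]
tool_rot: [-1.745, -2.604, -0.003]
contact_force: [0.1, 0.5, -0.3]
opening: 0.0851
grip_force: 0.0
t: 4.07
tool_pos: [0.4449, -0.3654, 0.0111]
tool_rot: [1.749, 2.605, -0.002]
contact_force: [-0.1, -0.6, 6.4]
opening: 0.0443
grip_force: 43.4
```

```bash
python3 -m handwheel '[{"tx":0,"ty":0,"tz":-15,"roll":0},{"tx":0,"ty":0,"tz":-35,"roll":0},{"tx":0,"ty":0,"tz":-40,"roll":0},{"tx":0,"ty":0,"tz":-40,"roll":0},{"tx":0,"ty":0,"tz":-40,"roll":0},{"tx":0,"ty":0,"tz":-20,"roll":0},{"tx":0,"ty":0,"tz":0,"roll":0.119},{"tx":0,"ty":0,"tz":0,"roll":0.119},{"tx":0,"ty":0,"tz":0,"roll":0.119},{"tx":0,"ty":0,"tz":0,"roll":0.119},{"tx":0,"ty":0,"tz":0,"roll":0.119},{"tx":0,"ty":0,"tz":0,"roll":0.119}]'
python3 -c "
from h import *
go([[601,83,200]],-18.9)"
```

```text
t: 5.07
tool_pos: [0.4433, -0.3637, 0.1986]
tool_rot: [-2.558, -1.824, -0.0]
contact_force: [-0.6, 0.6, -1.7]
opening: 0.0445
grip_force: 42.6
t 5.07 pos [ 443.3 -363.7  198.6] y-yaw -19.0 zdir [-0.  0. -1.] q [-0.817 -0.047  1.768  0.     1.421 -0.485] op 44.5 F [-0.6  0.6 -1.7] g 42.6
 shift [473.7   3.6  -1.4] len 473.7
 roll -0.0018 or 3.1398
```

```bash
python3 -m handwheel '[{"tx":39,"ty":0.3,"tz":0,"roll":0},{"tx":39,"ty":0.3,"tz":0,"roll":0},{"tx":39,"ty":0.3,"tz":0,"roll":0},{"tx":39,"ty":0.3,"tz":0,"roll":0},{"tx":39,"ty":0.3,"tz":0,"roll":0},{"tx":39,"ty":0.3,"tz":0,"roll":0},{"tx":39,"ty":0.3,"tz":0,"roll":0},{"tx":39,"ty":0.3,"tz":0,"roll":0},{"tx":39,"ty":0.3,"tz":0,"roll":0},{"tx":39,"ty":0.3,"tz":0,"roll":0},{"tx":39,"ty":0.3,"tz":0,"roll":0},{"tx":39,"ty":0.3,"tz":0,"roll":0}]'
python3 -m handwheel '[{"tx":0,"ty":0,"tz":0,"roll":0},{"tx":0,"ty":0,"tz":0,"roll":0}]' >/dev/null
python3 - <<'E'
from h import *
go([])
K,T=cam("wrist");im,d=optics.get_image("wrist");np.savez("w2.npz",im=im,d=d,K=K,T=T);cv2.imwrite("pics/w2.png",im[...,::-1])
E
```

```text
t: 6.07
tool_pos: [0.5968, 0.0803, 0.1987]
tool_rot: [2.552, 1.832, 0.0]
contact_force: [0.8, -0.5, -1.3]
opening: 0.0443
grip_force: 42.5
t 6.23 pos [596.7  80.2 198.3] y-yaw -18.46 zdir [-0. -0. -1.] q [ 0.01   0.021  1.701 -0.     1.42   0.332] op 44.2 F [-0.1 -0.7 -1.7] g 42.4
```

View pics/w2.png

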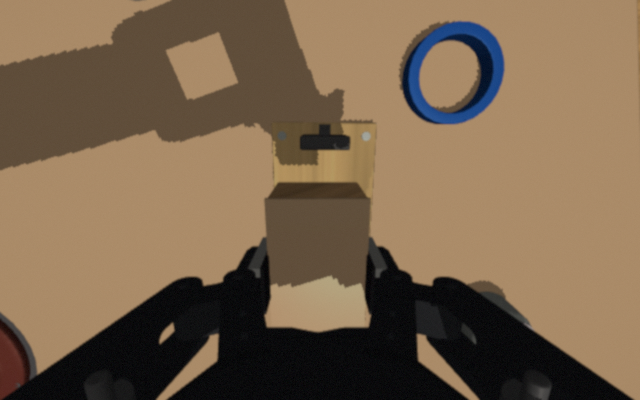

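The wrist view shows the held offcut in the middle, the stop's top at (325,142), and the board's +y corners at (274,122) and (376,122). I'll compute the stop and board frame from these.

Run:
```python
from h import *
z=np.load("w2.npz");im,d,K,T=z['im'],z['d'],z['K'],z['T'];P=cloud(d,K,T)
m=np.zeros(d.shape,bool);m[125:160,285:360]=1
g=P[...,2]
mm=m&(g>.05)&(g<.07);print('stop top',mm.sum(),np.median(P[mm][:,2]),rect(P[mm]))
v,u=np.nonzero(m&(im.max(2)<50));print(u.min(),u.max(),v.min(),v.max());
a=np.radians(71.1);Rc=np.array([[np.sin(a),-np.cos(a)],[np.cos(a),np.sin(a)]]) # rows: clamp x, clamp y
C=np.array([.5745,.0041])
def cl(W):return ((np.atleast_2d(W)[:,:2]-C)@Rc.T*1000).round(1)
q=cl(P[mm]);print('stop in clamp',np.percentile(q,[2,50,98],axis=0))
# board corners & edges
print('corners',cl(onplane([[274,122],[376,122]],.012,K,T)).tolist(),'screws',cl(onplane([[281,135],[366,135]],.012,K,T)).tolist())
# board side edges by saturation
hsv=cv2.cvtColor(im,cv2.COLOR_RGB2HSV)
for r in(150,160,170,178):
    print(r,hsv[r,262:285:2,1].tolist(),hsv[r,366:388:2,1].tolist())
# depth side edges
b=(g>.006)&(g<.02)&(d>0);
for r in(140,150,160,170):
    uu=np.nonzero(b[r,255:395])[0]+255;w=np.median(g[r,200:250]);print(r,uu.min(),uu.max(),round(w,4),cl(P[r,[uu.min(),uu.max()]]).tolist())
# offcut top
t=(g>.17)&(g<.26);print('heights in offcut',np.percentile(g[190:270,285:350],[5,50,95]), 'top',np.median(g[300:320,290:350]))
top=P[300:322,290:350].reshape(-1,3)
mt=(P[...,2]>np.median(g[300:320,290:350])-.006)&(P[...,2]<np.median(g[300:320,290:350])+.006);mt[:,:255]=0;mt[:,380:]=0;v,u=np.nonzero(mt[275:330]);print('offcut top rows',v.min()+275,v.max()+275,u.min(),u.max(),cl(P[mt])[:,1].min(),cl(P[mt])[:,1].max())
go([])
```

```text
stop top 744 0.06018235598999877 (array([620.2, 125.9]), array([13.7, 49.7]), 71.5)
300 348 125 149
stop in clamp [[-20.    123.3  ]
 [  3.65  130.3  ]
 [ 27.114 136.914]]
corners [[-53.1, 149.1], [62.5, 149.9]] screws [[-45.6, 134.8], [51.9, 135.5]]
150 [98, 98, 100, 99, 98, 107, 119, 119, 126, 130, 124, 124] [123, 123, 121, 121, 115, 100, 101, 98, 99, 100, 98]
160 [101, 100, 100, 98, 101, 105, 117, 122, 120, 121, 121, 120] [120, 123, 122, 121, 110, 99, 101, 98, 99, 99, 100]
170 [99, 99, 100, 99, 100, 101, 117, 118, 120, 122, 120, 118] [120, 120, 121, 120, 103, 98, 100, 98, 98, 100, 98]
178 [100, 98, 100, 100, 99, 102, 114, 116, 122, 121, 120, 121] [121, 119, 122, 118, 102, 99, 100, 99, 98, 99, 100]
140 272 375 0.0003 [[-56.6, 129.0], [62.7, 130.0]]
150 273 374 0.0002 [[-55.3, 117.8], [62.1, 118.6]]
160 273 374 0.0006 [[-55.9, 106.1], [63.1, 106.8]]
170 274 373 0.0003 [[-54.9, 94.5], [62.4, 95.2]]
heights in offcut [0.2169459  0.22579969 0.22681077] top 0.22570551049827428
offcut top rows 275 329 267 368 48.6 117.3
t 6.28 pos [596.5  78.8 198.3] y-yaw -18.58 zdir [-0.001 -0.001 -1.   ] q [ 8.000e-03  2.100e-02  1.701e+00 -1.000e-03  1.420e+00  3.320e-01] op 44.7 F [-0.3  0.6 -1.7] g 42.4
```

```bash
python3 -c "
from h import *
go([[603.6,76.8,60],[603.6,76.8,23]],-18.7)"
```

```text
t 6.28 pos [596.5  78.8 198.3] y-yaw -18.58 zdir [-0.001 -0.001 -1.   ] q [ 8.000e-03  2.100e-02  1.701e+00 -1.000e-03  1.420e+00  3.320e-01] op 44.7 F [-0.3  0.6 -1.7] g 42.4
 shift [  0.4   7.5 138.3] len 138.5
 shift [ 0.  0. 37.] len 37.0
 roll 0.0021 or -3.1395
```

```bash
python3 -m handwheel '[{"tx":0,"ty":3.7,"tz":20,"roll":0.002},{"tx":0,"ty":3.7,"tz":35,"roll":0},{"tx":0,"ty":0,"tz":35,"roll":0},{"tx":0,"ty":0,"tz":30,"roll":0},{"tx":0,"ty":0,"tz":20,"roll":0},{"tx":0,"ty":0,"tz":15,"roll":0},{"tx":0,"ty":0,"tz":10,"roll":0},{"tx":0,"ty":0,"tz":5,"roll":0},{"tx":0,"ty":0,"tz":0,"roll":0},{"tx":0,"ty":0,"tz":0,"roll":0}]'
python3 -c "
from h import *
go([[603.6,76.8,23]],-18.7)"
```

```text
t: 7.12
tool_pos: [0.6044, 0.0754, 0.0295]
tool_rot: [2.554, 1.828, 0.002]
contact_force: [-0.3, -0.0, -1.1]
opening: 0.0442
grip_force: 42.5
t 7.12 pos [604.4  75.4  29.5] y-yaw -18.84 zdir [ 0.001 -0.    -1.   ] q [ 0.002  0.218  1.79  -0.     1.132  0.331] op 44.2 F [-0.3 -0.  -1.1] g 42.5
 shift [ 1.1 -1.3  6.5] len 6.7
 roll -0.0024 or 3.1392
```

```bash
python3 -m handwheel '[{"tx":0.5,"ty":-0.6,"tz":3,"roll":0},{"tx":0,"ty":0,"tz":3,"roll":0},{"tx":0,"ty":0,"tz":1,"roll":0},{"tx":0,"ty":0,"tz":0,"roll":0}]'
python3 -m handwheel '[{"tx":0,"ty":0,"tz":0,"roll":0},{"tx":0,"ty":0,"tz":0,"roll":0},{"tx":0,"ty":0,"tz":0,"roll":0},{"tx":0,"ty":0,"tz":0,"roll":0},{"tx":0,"ty":0,"tz":0,"roll":0},{"tx":0,"ty":0,"tz":0,"roll":0}]' 75
python3 -m handwheel '[{"tx":0,"ty":0,"tz":-10,"roll":0},{"tx":0,"ty":0,"tz":-25,"roll":0},{"tx":0,"ty":0,"tz":-40,"roll":0},{"tx":0,"ty":0,"tz":-40,"roll":0},{"tx":0,"ty":0,"tz":-40,"roll":0},{"tx":0,"ty":0,"tz":-40,"roll":0},{"tx":-40,"ty":0,"tz":0,"roll":0},{"tx":-40,"ty":0,"tz":0,"roll":0},{"tx":-40,"ty":0,"tz":0,"roll":0},{"tx":0,"ty":0,"tz":0,"roll":0},{"tx":0,"ty":0,"tz":0,"roll":0}]'
python3 - <<'E'
from h import *
go([])
K,T=cam("wrist");im,d=optics.get_image("wrist");np.savez("w3.npz",im=im,d=d,K=K,T=T);cv2.imwrite("pics/w3.png",im[...,::-1])
E
```

```text
t: 7.45
tool_pos: [0.6045, 0.0767, 0.0232]
tool_rot: [2.553, 1.829, 0.002]
contact_force: [-0.4, 0.5, 4.2]
opening: 0.0444
grip_force: 43.0
t: 7.95
tool_pos: [0.6033, 0.0766, 0.0213]
tool_rot: [-2.554, -1.829, 0.0]
contact_force: [1.1, -0.8, 0.6]
opening: 0.0746
grip_force: 0.0
t: 8.87
tool_pos: [0.5644, -0.0387, 0.2175]
tool_rot: [2.557, 1.824, 0.002]
contact_force: [-0.3, 0.2, 0.3]
opening: 0.0749
grip_force: 0.0
t 8.87 pos [564.4 -38.7 217.5] y-yaw -18.99 zdir [ 0.001  0.    -1.   ] q [-0.2   -0.08   1.768  0.     1.453  0.131] op 74.9 F [-0.3  0.2  0.3] g 0.0
```

View pics/w3.png

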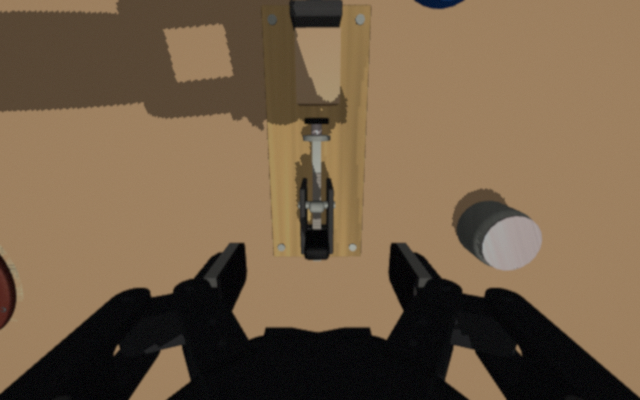

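The picture shows the offcut lying lengthwise between the stop (317,12) and the pad (317,121), released. The trigger is near (317,207) and the handle near (317,245). I'll measure these in the clamp frame next.

Run:
```python
from h import *
z=np.load("w3.npz");im,d,K,T=z['im'],z['d'],z['K'],z['T'];P=cloud(d,K,T);g=P[...,2]
a=np.radians(71.2);Rc=np.array([[np.sin(a),-np.cos(a)],[np.cos(a),np.sin(a)]]);B=np.array([.6042,.0787])
Q=(P[...,:2]-B)@Rc.T*1000
def rep(n,m):
    q=Q[m];print(n,m.sum(),'z',np.median(g[m]).round(4),'x',np.percentile(q[:,0],[2,98]).round(1),'y',np.percentile(q[:,1],[2,98]).round(1),rect(P[m]))
w=np.zeros(d.shape,bool);w[0:110,255:380]=1
rep('stop',w&(abs(g-.06)<.006)&(Q[...,1]>30))
rep('offcut',w&(abs(g-.05)<.005)&(Q[...,1]<45))
w[:]=0;w[100:265,290:345]=1
rep('pad',w&(g>.035)&(g<.055)&(Q[...,1]>-75))
w[110:,:]=1
w[:]=0;w[170:265,290:345]=1
rep('hi',w&(g>.095)&(g<.14))
for zz in np.arange(.07,.135,.01):
    m=w&(abs(g-zz)<.005)
    if m.sum()>3: 
        y=np.sort(Q[m][:,1]);k=np.nonzero(np.diff(y)>8)[0];print(round(zz,3),m.sum(),[ (s[0].round(1),s[-1].round(1)) for s in np.split(y,k+1)],Q[m][:,0].mean().round(1))
```

```text
stop 946 z 0.0602 x [-23.7  23.4] y [42.6 55.4] (array([619.9, 125.2]), array([13.8, 49.4]), 71.1)
offcut 3625 z 0.0506 x [-20.6  23.2] y [-33.4  42.9] (array([605.3,  83.6]), array([79.2, 49.4]), 71.1)
pad 612 z 0.0454 x [-17.4  20.5] y [-72.9 -31.5] (array([588.6,  28.2]), array([42.8, 44.1]), 71.0)
hi 762 z 0.1202 x [-11.6  10.5] y [-176.5 -123.6] (array([555.4, -63.4]), array([54.7, 23.9]), 71.0)
0.07 92 [(np.float64(-143.2), np.float64(-136.2)), (np.float64(-124.5), np.float64(-119.3))] -0.2
0.08 746 [(np.float64(-193.9), np.float64(-119.6))] -0.1
0.09 93 [(np.float64(-168.2), np.float64(-163.5)), (np.float64(-129.4), np.float64(-129.0))] -0.3
0.1 90 [(np.float64(-167.7), np.float64(-163.6)), (np.float64(-126.4), np.float64(-126.4))] -0.6
0.11 102 [(np.float64(-168.3), np.float64(-163.5)), (np.float64(-125.1), np.float64(-125.1))] -0.5
0.12 437 [(np.float64(-177.6), np.float64(-163.7)), (np.float64(-132.0), np.float64(-122.8))] -0.3
0.13 133 [(np.float64(-176.4), np.float64(-165.2))] -0.8
```

```bash
python3 -m handwheel '[{"tx":-35,"ty":0,"tz":0,"roll":0},{"tx":0,"ty":0,"tz":0,"roll":-0.121},{"tx":0,"ty":0,"tz":0,"roll":-0.121},{"tx":0,"ty":0,"tz":0,"roll":-0.121},{"tx":0,"ty":0,"tz":0,"roll":-0.121},{"tx":0,"ty":0,"tz":0,"roll":-0.121},{"tx":0,"ty":0,"tz":0,"roll":-0.121},{"tx":0,"ty":0,"tz":0,"roll":-0.121},{"tx":0,"ty":0,"tz":0,"roll":-0.121},{"tx":0,"ty":0,"tz":0,"roll":-0.121},{"tx":0,"ty":0,"tz":0,"roll":-0.121},{"tx":0,"ty":0,"tz":0,"roll":-0.121}]' 85 >/dev/null
python3 -m handwheel '[{"tx":0,"ty":0,"tz":0,"roll":-0.121},{"tx":0,"ty":0,"tz":0,"roll":-0.121},{"tx":0,"ty":0,"tz":0,"roll":0},{"tx":0,"ty":0,"tz":0,"roll":0}]'
python3 -c "
from h import *
go([[554.2,-68,217],[554.2,-68,89],[553.1,-71.3,89]],71.2)"
```

```text
t: 10.25
tool_pos: [0.5538, -0.0691, 0.2166]
tool_rot: [-0.512, -3.1, -0.0]
contact_force: [0.2, 0.4, 0.3]
opening: 0.0847
grip_force: 0.0
t 10.25 pos [553.8 -69.1 216.6] y-yaw 71.26 zdir [ 0.  0. -1.] q [-0.258 -0.097  1.785  0.     1.454 -1.501] op 84.7 F [0.2 0.4 0.3] g 0.0
 shift [-0.   1.1 -0.4] len 1.2
 shift [ -0.  -0. 128.] len 128.0
 shift [-0.  -3.5 -0. ] len 3.5
 roll 0.001 or -3.1406
```

```bash
python3 -m handwheel '[{"tx":0,"ty":1,"tz":35,"roll":0},{"tx":0,"ty":0,"tz":35,"roll":0},{"tx":0,"ty":0,"tz":25,"roll":0},{"tx":0,"ty":0,"tz":18,"roll":0},{"tx":0,"ty":0,"tz":10,"roll":0},{"tx":0,"ty":0,"tz":4.5,"roll":0},{"tx":0,"ty":0,"tz":0,"roll":0}]'
python3 -m handwheel '[{"tx":0,"ty":-3.5,"tz":0,"roll":0},{"tx":0,"ty":0,"tz":0,"roll":0},{"tx":0,"ty":0,"tz":0,"roll":0}]' 74 40
python3 - <<'E'
from h import *
go([[553.1,-71.3,89]],71.2)
K,T=cam("wrist");im,d=optics.get_image("wrist");np.savez("w4.npz",im=im,d=d,K=K,T=T);cv2.imwrite("pics/w4.png",im[...,::-1])
E
```

```text
t: 10.83
tool_pos: [0.5536, -0.0689, 0.0885]
tool_rot: [-0.51, -3.099, -0.0]
contact_force: [-0.4, 0.0, -0.6]
opening: 0.085
grip_force: 0.0
t: 11.08
tool_pos: [0.5537, -0.0729, 0.0907]
tool_rot: [0.51, 3.097, -0.0]
contact_force: [-0.2, 1.2, 0.2]
opening: 0.0738
grip_force: 0.2
t 11.08 pos [553.7 -72.9  90.7] y-yaw 71.3 zdir [ 0.003 -0.001 -1.   ] q [-0.264  0.023  1.888  0.     1.227 -1.509] op 73.8 F [-0.2  1.2  0.2] g 0.2
 shift [1.1 1.3 1.7] len 2.4
 roll 0.0017 or -3.1398
```

View pics/w4.png

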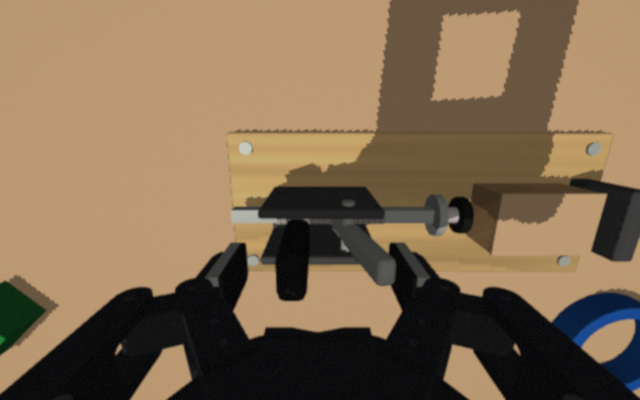

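The view is clear: handle at (292,260), trigger at (370,255), disc at (435,215), pad at (461,215), offcut at (475–600,220), stop at (615,220). Both fingers straddle the handle and trigger. I'll start with one squeeze.

```bash
cat >> h.py <<'E'
def look(n=None):
    """positions along clamp y (mm from bed) of disc, pad, offcut; from wrist depth"""
    K,T=cam("wrist");im,d=optics.get_image("wrist");P=cloud(d,K,T);g=P[...,2]
    a=np.radians(71.2);Rc=np.array([[np.sin(a),-np.cos(a)],[np.cos(a),np.sin(a)]]);Q=(P[...,:2]-[.6042,.0787])@Rc.T*1000
    w=np.zeros(g.shape,bool);w[150:280,395:]=1;w&=d>0
    f=lambda m:np.percentile(Q[m][:,1],[3,97]).round(1) if m.sum()>5 else None
    ax=w&(abs(Q[...,0])<20)&(Q[...,1]<50)
    h=ax&(g>.036)&(g<.0485)&(Q[...,1]>-95)
    y=Q[h][:,1];hist=np.histogram(y,bins=np.arange(-90,-10,2));print('disc/pad hist',[(int(b),int(c)) for b,c in zip(hist[1],hist[0]) if c])
    m=w&(abs(g-.050)<.0025)&(abs(Q[...,0])<19)&(Q[...,1]<45);print('offcut top y',f(m),'stop',f(w&(abs(g-.06)<.004)))
    if n:cv2.imwrite(f"pics/{n}.png",cv2.resize(im[150:290,220:640,::-1],None,fx=1.9,fy=1.9,interpolation=2))
    go([])
E
python3 -c "
from h import *
look()"
python3 -m handwheel '[{"tx":0,"ty":1,"tz":0,"roll":0},{"tx":0,"ty":0,"tz":0,"roll":0},{"tx":0,"ty":0,"tz":0,"roll":0},{"tx":0,"ty":0,"tz":0,"roll":0},{"tx":0,"ty":0,"tz":0,"roll":0},{"tx":0,"ty":0,"tz":0,"roll":0}]' 38 40
python3 -c "
from h import *
look()"
```

```text
disc/pad hist [(-90, 35), (-88, 31), (-86, 36), (-84, 35), (-82, 34), (-80, 32), (-78, 38), (-76, 49), (-74, 274), (-72, 105), (-70, 103), (-68, 11), (-64, 15), (-62, 36), (-60, 31), (-58, 50), (-56, 237), (-54, 92), (-52, 100), (-50, 49), (-36, 506), (-34, 72)]
offcut top y [-34.7  42.6] stop [41.6 54.1]
t 11.18 pos [553.5 -72.8  90.3] y-yaw 71.31 zdir [ 0.002 -0.001 -1.   ] q [-0.264  0.024  1.889  0.     1.227 -1.509] op 74.1 F [ 0.3  0.8 -0.3] g 0.1
t: 11.68
tool_pos: [0.5544, -0.0726, 0.0926]
tool_rot: [0.511, 3.097, -0.002]
contact_force: [-6.0, -2.6, 12.4]
opening: 0.0381
grip_force: 25.0
disc/pad hist [(-90, 36), (-88, 32), (-86, 37), (-84, 35), (-82, 33), (-80, 31), (-78, 35), (-76, 33), (-74, 36), (-72, 36), (-70, 31), (-68, 36), (-66, 289), (-64, 103), (-62, 100), (-60, 43), (-56, 3), (-54, 33), (-52, 32), (-50, 32), (-48, 224), (-46, 103), (-44, 87), (-42, 82), (-40, 5), (-36, 491), (-34, 66), (-32, 1)]
offcut top y [-34.7  42.7] stop [41.6 54.5]
t 11.73 pos [554.5 -72.6  92.7] y-yaw 71.27 zdir [ 0.003 -0.002 -1.   ] q [-2.630e-01  2.200e-02  1.886e+00 -1.000e-03  1.230e+00 -1.507e+00] op 38.4 F [-5.  -2.5 13.7] g 24.9
```

```bash
python3 -m handwheel '[{"tx":0,"ty":0,"tz":0,"roll":0},{"tx":0,"ty":0,"tz":0,"roll":0},{"tx":0,"ty":0,"tz":0,"roll":0},{"tx":0,"ty":0,"tz":0,"roll":0},{"tx":0,"ty":0,"tz":0,"roll":0},{"tx":0,"ty":0,"tz":0,"roll":0},{"tx":0,"ty":0,"tz":0,"roll":0}]' 76
python3 -m handwheel '[{"tx":0,"ty":0,"tz":0,"roll":0},{"tx":0,"ty":0,"tz":0,"roll":0},{"tx":0,"ty":0,"tz":0,"roll":0},{"tx":0,"ty":0,"tz":0,"roll":0},{"tx":0,"ty":0,"tz":0,"roll":0},{"tx":0,"ty":0,"tz":0,"roll":0},{"tx":0,"ty":0,"tz":0,"roll":0}]' 38
python3 -c "
from h import *
look()"
```

```text
t: 12.32
tool_pos: [0.5528, -0.0715, 0.0887]
tool_rot: [-0.509, -3.1, -0.0]
contact_force: [0.4, 0.1, -0.5]
opening: 0.0761
grip_force: 0.0
t: 12.9
tool_pos: [0.5539, -0.0724, 0.0917]
tool_rot: [0.511, 3.098, -0.001]
contact_force: [-4.9, -2.5, 11.2]
opening: 0.0385
grip_force: 26.8
disc/pad hist [(-90, 36), (-88, 36), (-86, 37), (-84, 37), (-82, 36), (-80, 34), (-78, 39), (-76, 37), (-74, 32), (-72, 34), (-70, 40), (-68, 34), (-66, 33), (-64, 36), (-62, 34), (-60, 35), (-58, 305), (-56, 102), (-54, 103), (-52, 37), (-46, 27), (-44, 30), (-42, 30), (-40, 251), (-38, 93), (-36, 95), (-34, 78), (-32, 81), (-30, 393)]
offcut top y [-30.   42.5] stop [41.6 54.3]
t 12.95 pos [553.9 -72.4  91.7] y-yaw 71.28 zdir [ 0.002 -0.001 -1.   ] q [-0.263  0.023  1.887 -0.     1.23  -1.507] op 38.7 F [-6.  -2.7 11. ] g 26.8
```

```bash
python3 -m handwheel '[{"tx":0,"ty":0,"tz":0,"roll":0},{"tx":0,"ty":0,"tz":0,"roll":0},{"tx":0,"ty":0,"tz":0,"roll":0},{"tx":0,"ty":0,"tz":0,"roll":0},{"tx":0,"ty":0,"tz":0,"roll":0},{"tx":0,"ty":0,"tz":0,"roll":0},{"tx":0,"ty":0,"tz":0,"roll":0}]' 76
python3 -m handwheel '[{"tx":0,"ty":0,"tz":0,"roll":0},{"tx":0,"ty":0,"tz":0,"roll":0},{"tx":0,"ty":0,"tz":0,"roll":0},{"tx":0,"ty":0,"tz":0,"roll":0},{"tx":0,"ty":0,"tz":0,"roll":0},{"tx":0,"ty":0,"tz":0,"roll":0},{"tx":0,"ty":0,"tz":0,"roll":0}]' 38
python3 -c "
from h import *
look('w5')"
```

```text
t: 13.53
tool_pos: [0.5528, -0.0715, 0.0887]
tool_rot: [-0.509, -3.1, 0.0]
contact_force: [-0.5, 1.0, -0.0]
opening: 0.0758
grip_force: 0.0
t: 14.12
tool_pos: [0.5539, -0.0724, 0.0918]
tool_rot: [0.511, 3.098, -0.001]
contact_force: [-6.3, -2.8, 12.6]
opening: 0.0385
grip_force: 26.9
disc/pad hist [(-90, 48), (-88, 31), (-86, 30), (-84, 37), (-82, 34), (-80, 36), (-78, 40), (-76, 32), (-74, 32), (-72, 36), (-70, 36), (-68, 36), (-66, 33), (-64, 43), (-62, 36), (-60, 34), (-58, 37), (-56, 35), (-54, 35), (-52, 35), (-50, 333), (-48, 103), (-46, 98), (-44, 29), (-40, 1), (-38, 20), (-36, 213), (-34, 129), (-32, 94), (-30, 128), (-28, 351), (-22, 1)]
offcut top y [-27.9  42. ] stop [41.6 54.3]
t 14.17 pos [553.9 -72.4  91.8] y-yaw 71.28 zdir [ 0.002 -0.001 -1.   ] q [-0.263  0.023  1.887 -0.     1.23  -1.507] op 38.9 F [-6.1 -2.  12.6] g 26.9
```

View pics/w5.png

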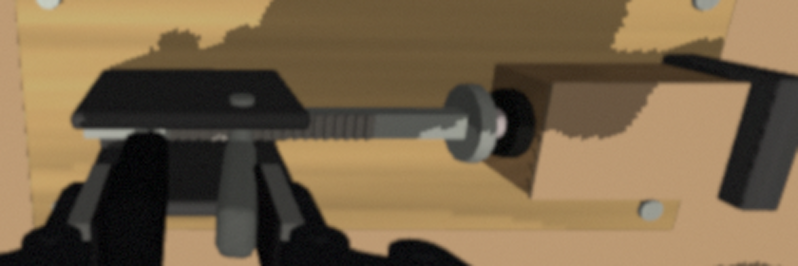

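Pad at about (515,125) and disc at (470,122) in the crop: the offcut is against the stop and the pad has begun to sink. I'll compare the disc-to-pad spacing with the free one to get the amount.

Run:
```python
from h import *
a=np.radians(71.2);Rc=np.array([[np.sin(a),-np.cos(a)],[np.cos(a),np.sin(a)]])
def gap(im,d,K,T):
    P=cloud(d,K,T);g=P[...,2];Q=(P[...,:2]-[.6042,.0787])@Rc.T*1000
    h=(g>.0365)&(g<.046)&(abs(Q[...,0])<20)&(Q[...,1]>-78)&(Q[...,1]<-28.5);h[:,:395]=0;h[:150]=0;h[280:]=0
    y=Q[h][:,1];b=np.arange(-80,-28,.5);c=np.histogram(y,b)[0].astype(float)
    c=np.convolve(c,[.25,.5,.25],'same');p1=c.argmax();c2=c.copy();c2[:p1+18]=0;p2=c2.argmax()
    m=lambda p:np.median(y[abs(y-b[p]-.25)<1.2])
    return m(p1).round(2),m(p2).round(2),(m(p2)-m(p1)).round(2)
z=np.load("w4.npz");print('free',gap(z['im'],z['d'],z['K'],z['T']))
for _ in range(2):
    K,T=cam("wrist");im,d=optics.get_image("wrist");print('now',gap(im,d,K,T))
```

```text
free (np.float64(-34.45), np.float64(nan), np.float64(nan))
now (np.float64(-49.06), np.float64(-34.33), np.float64(14.74))
now (np.float64(-49.11), np.float64(-34.3), np.float64(14.81))
  return _methods._mean(a, axis=axis, dtype=dtype,
  ret = ret.dtype.type(ret / rcount)
```

The pad has sunk only about 3.2 mm, so I'll add a partial squeeze of roughly 3 mm to reach half-way.

```bash
python3 -m handwheel '[{"tx":0,"ty":0,"tz":0,"roll":0},{"tx":0,"ty":0,"tz":0,"roll":0},{"tx":0,"ty":0,"tz":0,"roll":0},{"tx":0,"ty":0,"tz":0,"roll":0},{"tx":0,"ty":0,"tz":0,"roll":0},{"tx":0,"ty":0,"tz":0,"roll":0},{"tx":0,"ty":0,"tz":0,"roll":0}]' 76 >/dev/null
python3 -m handwheel '[{"tx":0,"ty":0,"tz":0,"roll":0},{"tx":0,"ty":0,"tz":0,"roll":0},{"tx":0,"ty":0,"tz":0,"roll":0},{"tx":0,"ty":0,"tz":0,"roll":0},{"tx":0,"ty":0,"tz":0,"roll":0},{"tx":0,"ty":0,"tz":0,"roll":0},{"tx":0,"ty":0,"tz":0,"roll":0}]' 52
cat >> h.py <<'E'
def gap():
    K,T=cam("wrist");im,d=optics.get_image("wrist");a=np.radians(71.2);Rc=np.array([[np.sin(a),-np.cos(a)],[np.cos(a),np.sin(a)]])
    P=cloud(d,K,T);g=P[...,2];Q=(P[...,:2]-[.6042,.0787])@Rc.T*1000
    h=(g>.0365)&(g<.046)&(abs(Q[...,0])<20)&(Q[...,1]>-78)&(Q[...,1]<-28.5);h[:,:395]=0;h[:150]=0;h[280:]=0
    y=Q[h][:,1];b=np.arange(-80,-28,.5);c=np.histogram(y,b)[0].astype(float)
    c=np.convolve(c,[.25,.5,.25],'same');p1=c[:80].argmax();c[:p1+14]=0;p2=c.argmax()
    m=lambda p:np.median(y[abs(y-b[p]-.25)<1.2]).round(2)
    print('disc',m(p1),'pad',m(p2),'gap',m(p2)-m(p1))
E
python3 -c "
from h import *
gap();go([])"
```

```text
t: 15.43
tool_pos: [0.5549, -0.0683, 0.0909]
tool_rot: [0.509, 3.097, 0.011]
contact_force: [2.2, 12.7, 6.8]
opening: 0.0521
grip_force: 6.2
disc -47.84 pad -34.34 gap 13.5
t 15.48 pos [554.9 -68.3  90.9] y-yaw 71.35 zdir [ 0.005  0.007 -1.   ] q [-0.259  0.024  1.887  0.008  1.228 -1.507] op 52.2 F [ 2.1 12.2  4.7] g 6.2
```

```bash
python3 -m handwheel '[{"tx":0,"ty":0,"tz":0,"roll":0},{"tx":0,"ty":0,"tz":0,"roll":0},{"tx":0,"ty":0,"tz":0,"roll":0},{"tx":0,"ty":0,"tz":0,"roll":0}]' 48.5
python3 -c "
from h import *
gap();go([])"
```

```text
t: 15.82
tool_pos: [0.5552, -0.068, 0.0913]
tool_rot: [0.509, 3.096, 0.012]
contact_force: [2.2, 13.4, 7.5]
opening: 0.0484
grip_force: 6.8
disc -47.33 pad -34.45 gap 12.879999999999995
t 15.87 pos [555.2 -68.   91.3] y-yaw 71.35 zdir [ 0.005  0.007 -1.   ] q [-0.259  0.024  1.887  0.009  1.228 -1.507] op 48.7 F [ 2.2 13.8  7.2] g 6.8
```

```bash
python3 -m handwheel '[{"tx":0,"ty":0,"tz":0,"roll":0},{"tx":0,"ty":0,"tz":0,"roll":0},{"tx":0,"ty":0,"tz":0,"roll":0},{"tx":0,"ty":0,"tz":0,"roll":0},{"tx":0,"ty":0,"tz":0,"roll":0},{"tx":0,"ty":0,"tz":0,"roll":0}]' 46
python3 -c "
from h import *
gap();look('w6')"
```

```text
t: 16.37
tool_pos: [0.5551, -0.0689, 0.0916]
tool_rot: [0.509, 3.096, 0.01]
contact_force: [1.0, 10.5, 8.9]
opening: 0.0465
grip_force: 9.0
disc -46.24 pad -34.32 gap 11.920000000000002
disc/pad hist [(-90, 29), (-88, 45), (-86, 30), (-84, 29), (-82, 39), (-80, 37), (-78, 35), (-76, 35), (-74, 34), (-72, 38), (-70, 37), (-68, 34), (-66, 37), (-64, 39), (-62, 33), (-60, 37), (-58, 39), (-56, 37), (-54, 34), (-52, 39), (-50, 35), (-48, 251), (-46, 152), (-44, 103), (-42, 68), (-36, 182), (-34, 121), (-32, 94), (-30, 115), (-28, 362)]
offcut top y [-27.7  42.1] stop [41.8 54.8]
t 16.47 pos [555.  -68.9  91.6] y-yaw 71.34 zdir [ 0.005  0.005 -1.   ] q [-0.26   0.023  1.887  0.007  1.228 -1.507] op 46.0 F [ 0.7 10.4  8. ] g 9.0
```

View pics/w6.png

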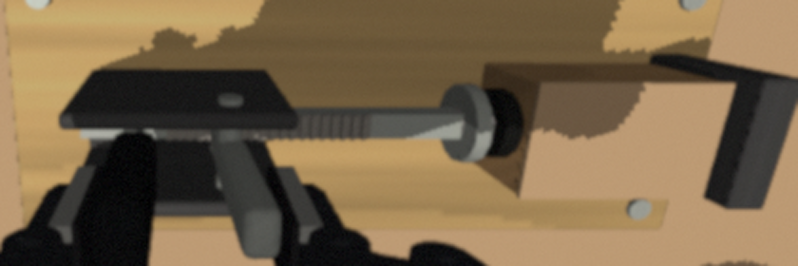

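The pad (505,122) is about half-way towards its disc (468,122), the offcut is pinched against the stop, and the finger is holding the trigger in. Handing in.

```bash
python3 -c "
from station import ctrl
print(ctrl.finish_job())"
```

```text
the job is handed in; nothing more can be done
None
```

The job is handed in at about 16.5 s (no verdict came back): the offcut is pinched flat between pad and stop, the pad is sunk about 6 of its 12 mm by my camera measurement, the fingers are still holding the trigger squeezed, and the arm went nowhere near the mug, tape roll or tin.

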